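# Slide the size divider round the bent accessory rail to its stop

## Robot

A 6-joint arm with a two-finger parallel gripper is mounted at the origin on the work surface. World frame = base frame: x ahead of the robot, y to its left, z up, the work surface at z = 0. Lengths are in m, angles in rad, forces in N, time in s.
With the tool pointing down it reaches from about 0.375 to 0.975 m from the base axis. Payload 3.8 kg.
Tool frame: the origin (TCP) lies at the very end of the fingers, on their centre line; the grasp point (between the pads) lies 19 mm behind it; z points along the fingers, y is the direction in which the jaws open and shut (so a half turn about z gives the same grasp; the last joint's range is limited). The gripper opens to 85 mm and grips with 20 to 120 N. Pads are 22 mm wide; open, the fingers measure 114 mm over their backs; the gripper's body (76 mm by 85 mm) begins 54 mm behind the grasp point. The pads swing forward as they close: fully open they stand 13 mm farther back than shut.
Start: joints at [-1.175, 0.264, 1.604, -0, 1.274, -0.037], TCP at [0.283, -0.613, 0.231] pointing down, gripper open.
Joint ranges: [-2.63, 2.63], [-0.94, 2.18], [0.31, 2.57], [-1.31, 4.45], [0, 2.66], [-2.55, 2.55]. Speed limits (rad/s): [2.57, 2.57, 3.14, 3.14, 3.14, 3.14].

## Interface

Orientations are given as a rotation vector (axis times angle).
In Python, from workcell import status, read_camera, camera_info, order gives the robot as it stands.
- The arm moves only by the tool move_arm, never from a script. Its argument "deltas" is a list of rows, each a list of 3 entries, a list of its own where there are three numbers: the turn, a rotation vector about the world's x, y, z as a fraction of full scale, then the shift along the world's x, y, z as a fraction of full scale, then the closure, from -1 (fully open) to 1 (shut), so that 0 is half open. A call has 1 to 20 rows; each row is the pose to reach, as a shift and turn from the pose commanded when the call began; what a row does not reach only later rows make up. Full scale, the value 1, is 0.1 m for a shift and pi/2 rad for a turn. A row lasts 1/8 s, in which the tool goes at most 62.5 mm and 10.7 degrees, less where a joint would pass 70% of its speed; a pose out of reach is approached as far as the arm can. A call with a number of a shift or a turn outside -1 to 1 is refused whole. A call with a gripper value outside its range is refused whole. The fingers move at their own pace and stop on an object; "grip_force" is the grip in N (left out, the last holds). Time passes only in rows, so rows that repeat a pose let the fingers close. It gives the time, the measured TCP pose, the force and the opening at its end, in the units of the state.
- status.read_state(): the state, without advancing time (a new reading comes with each control period).
- read_camera(name): name is "scene" or "top"; returns (picture, depth): 400x640x3 uint8, red, green, blue; 400x640 float32, m along the optical axis (not along the pixel's ray), 0 where there is no reading.
- camera_info(name): a dict with "K" (3x3 intrinsics, pixels), "R" (3x3) and "t" (3): a world point X has camera coordinates R X + t. Camera axes: x right, y down, z forward; pixel columns grow to the right and rows downward; lengths in m; the calibration is good to about 2 mm. A picture is of the moment at which its call begins. camera_info takes no time and is no camera call.
- order.finish_job(): hands the job in, once; it reports no verdict.
The state is a dict: "time": time; "q": joint angles; "joint_vel": joint speeds; "joint_torque": joint torques, N m; "tool_pos": TCP position; "tcp_rot": TCP orientation; "wrist_force": force on the tool from outside, world axes, zero at the start; "torque": the same for the moment, N m; "width": opening from 0.0 (shut) to 1.0 (fully open).
Only numpy, scipy, OpenCV 4.12 (cv2) and the standard library are available. Lean on these libraries where they do the work, as an engineer would, in place of code of your own. Each camera call takes 0.05 s, during which the arm holds its last target. There are 200 camera calls.

## Task

Slide the round size divider along the bent accessory rail, round both corners, and press it gently home against the clamp collar on the far leg, so that the rail is clear for the next batch. Feel your way with a light hand: do not force the divider against rail or collar, nor lean on the rail. Let go with it hanging there against the collar, and leave the other things on the table where they are.

Things in the scene. Friction and masses are not known exactly. Their poses are not given: they have to be found in the camera images.
- rail: Bent accessory rail of 12 mm bright steel rod on two round feet, fixed, stiff and clear all along: its posts go down, nothing stands above the rod, whose axis is level, 220 mm above the table. Origin: on the table, about under the rail's middle; x = along the start leg in the direction of travel, z up. The straight start leg lies at y = +60 mm, from x = -195 mm (its post) to x = -65 mm.
- first_corner (a point): Point on the rod's axis where the start leg ends (axes as the rail's). Here the rail turns right (towards -y) 55 deg on a 45 mm radius, runs straight 80 to 120 mm, turns right again (55 deg, 45 mm radius), then runs straight 170 mm (far leg) to its post. Bent by hand: where either arc ends, the rod may kink up to 10 deg either way, so it can lie centimetres off from there on: feel or look.
- divider_center (a point): Size divider: black plastic disc, 90 mm across, 8 mm thick, about 50 g, its hub (28 mm across, 12 mm long, 17 mm bore) threaded on the rod with 2.5 mm play all round, hanging: centre 2.5 mm below the rod's axis. Point: its centre; x = bore axis, direction of travel. Grip it from above by the top 20 mm, a finger on each flat face; fingertips 17 mm above the rod's axis clear rod, hub and collar.
- divider: The same black disc, the size divider: same point and axes.
- tape_dispenser: Bystander: red desk tape dispenser, 150 x 55 x 80 mm, on the table inside the bay of the rail. Origin: middle of its underside.
- spray_bottle: Bystander: lilac spray bottle, 68 mm across, 200 mm tall, left of the rail. Origin: middle of its underside.
- tag_gun: Bystander: blue tagging gun lying flat, 160 x 110 x 30 mm, right of the rail. Origin: under its barrel.
- collar (a joint): The stop: dark steel clamp collar, 26 mm across, 14 mm long, clamped tight round the rod on the far leg; it does not move. The value (m, 0 to 0.045) says where: its near face is 0.085 m + value along the far leg from the end of the second corner. The divider's hub comes up against that face; seated flush, the divider's centre is 6 mm before it.
Mind the look-alikes: they are no part of the job. Of the things that look like the divider, the larger one is meant.

How it is judged:
On the way, in this order (a step that is already met when the one before it is completed fails the run):
1. the divider has been slid round the first corner and past the middle of the rail (y of divider_center in the frame of rail below -0.02 m), for 0.1 s.
2. the divider is pressed home against the clamp collar, with more than 2 N (contact force between divider and collar above 2 N and x of divider_center in the frame of collar above -0.009 m), for 0.2 s.
At the end, for the whole second after the job is handed in: the divider hangs still and released on the far leg, its hub against the clamp collar with no more than 3 mm between them (its centre 3 to 9 mm before the collar's near face, and within 12 mm of the centre of that face) (x of divider_center in the frame of collar between -0.009 and -0.003 m and distance between divider_center and collar below 0.012 m and linear speed of divider below 0.02 m/s); the robot touches nothing.
It fails at once if the divider is forced against the rail or the collar with more than 20 N (all contacts between them added up) (contact force between divider and rail above 20 N).
It fails at once if the robot pushes on the rail itself with more than 10 N (contact force between the arm and rail above 10 N).
It fails at once if the tape dispenser, spray bottle or tag gun is moved by more than 20 mm (distance of any of tape_dispenser, spray_bottle, tag_gun from where it was at the start of the episode above 0.02 m).
It also fails if it takes over 72 s, if anything falls off the work surface, if the arm or the gripper's body presses on something with over 40 N, if the wrist force passes 120 N, or if a joint passes its speed limit or range.

## Working session

There is one attempt and no reset: what is moved stays moved. The work goes in short steps, Python scripts to look and compute and a tool call to move; the robot and the scene stay as the last step left them, time stands still between calls to the robot, and variables do not carry over. Pictures are saved under pics/ and viewed, about 8 in all and at most 12, crops included, and the job is handed in when it is done.

Besides the shell and the picture viewer there is one more tool, called after "Request:" as a command line: name --argument value ..., lists and objects as JSON in quotes. move_arm: Moves the arm, as the interface text tells. Its arguments: {"type":"object","properties":{"deltas":{"type":"array","items":{"type":"array"}},"grip_force":{"type":"number"}},"required":["deltas"]}

```bash
mkdir -p pics; cat > h.py <<'E'
import numpy as np,cv2
from workcell import status,read_camera,camera_info,order
def grab(n):
    im,d=read_camera(n); np.savez('last_%s.npz'%n,im=im,d=d); return im,d
def save(im,name,crop=None,s=1):
    if crop: im=im[crop[1]:crop[3],crop[0]:crop[2]]
    cv2.imwrite('pics/'+name,cv2.resize(im[:,:,::-1],None,fx=s,fy=s,interpolation=cv2.INTER_CUBIC))
def px2w(n,u,v,z=None,d=None):
    c=camera_info(n);K,R,t=map(np.array,(c['K'],c['R'],c['t']))
    r=np.linalg.inv(K)@np.array([u,v,1.]);C=-R.T@t;w=R.T@r
    s=(z-C[2])/w[2] if z is not None else d
    return C+s*w
def w2px(n,X):
    c=camera_info(n);K,R,t=map(np.array,(c['K'],c['R'],c['t']))
    p=K@(R@np.array(X)+t);return p[:2]/p[2]
E
python3 - <<'E'
from h import *
for n in('scene','top'):
    im,d=grab(n);save(im,n+'0.png',s=1.25)
    c=camera_info(n);print(n,-np.array(c['R']).T@np.array(c['t']),np.array(c['R']).round(2).tolist(),c['K'][0][0])
print(status.read_state())
E
```

```text
scene [ 1.06670929 -0.39215026  0.95906801] [[0.65, 0.76, 0.01], [0.6, -0.51, -0.61], [-0.46, 0.4, -0.79]] 387.7850971983396
top [ 0.37407846 -0.02180394  1.42013734] [[-0.01, -1.0, -0.02], [-0.98, 0.01, -0.18], [0.18, 0.02, -0.98]] 518.1196207344992
{'time': 0.1, 'q': array([-1.17491379e+00,  2.64711801e-01,  1.60525928e+00,  2.18963167e-05,
        1.27372119e+00, -3.69160298e-02]), 'joint_vel': array([-0.00132662, -0.00132187, -0.00297784, -0.00170533,  0.00031231,
       -0.00155774]), 'joint_torque': array([ 7.72671283e-04, -5.16705894e+01, -3.68589520e+01, -3.93447408e-05,
        6.33816817e-03,  3.39980886e-06]), 'tool_pos': array([ 0.28283725, -0.61213831,  0.23005184]), 'tcp_rot': array([-3.06630175e+00, -6.74090575e-01,  5.56059639e-04]), 'wrist_force': array([ 0.15946235, -1.42733157, -0.14339578]), 'torque': array([-0.01049703,  0.02988829, -0.06531372]), 'width': 0.999417059756857}
```

View pics/scene0.png

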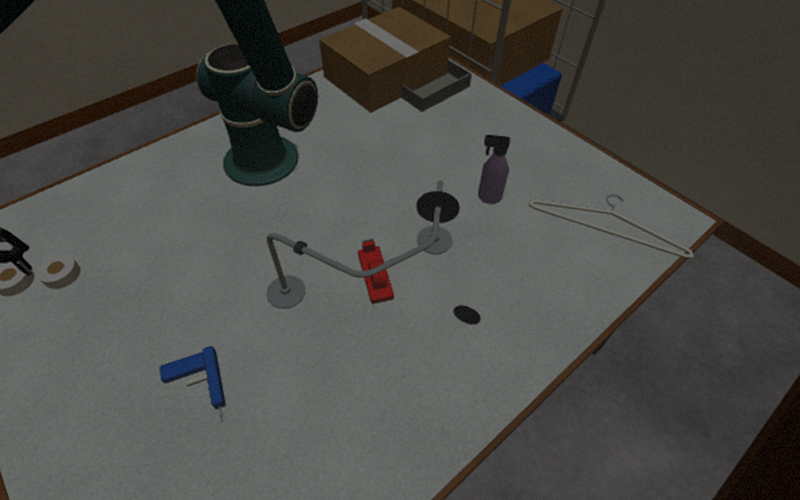

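View pics/top0.png

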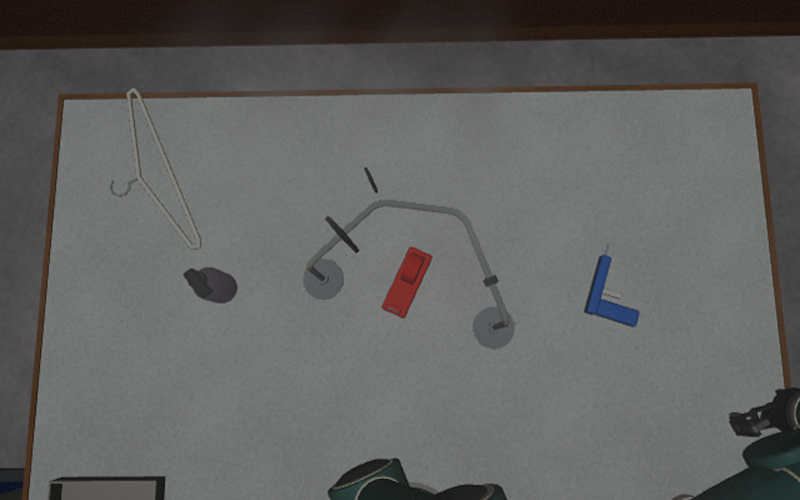

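Top view: the large disc is threaded on the rail at (342,234) (scaled pixels). A smaller disc stands off the rail at (371,180). The collar is at (490,281). The large, threaded disc fits the description; I'll confirm that in a crop and extract the rail line.

```bash
python3 - <<'E'
from h import *
L=np.load('last_top.npz');im,d=L['im'],L['d']
save(im,'top1.png',(235,130,425,285),3.8)
v,u=np.mgrid[130:285,235:425]
c=camera_info('top');K,R,t=map(np.array,(c['K'],c['R'],c['t']))
P=np.stack([u,v,np.ones_like(u)],-1)@np.linalg.inv(K).T*d[130:285,235:425,None]
W=(P-t)@R
m=(W[...,2]>.205)&(W[...,2]<.245)
print(m.sum(),W[m][:,2].mean())
# rows list: per column bins centerline pts
pts=W[m];pu=u[m];pv=v[m]
for c0 in range(235,425,5):
    s=(pu>=c0)&(pu<c0+5)
    if s.sum():print(c0+2,pv[s].mean().round(1),s.sum(),pts[s].mean(0).round(3),pv[s].min(),pv[s].max())
m=(W[...,2]>.238)&(W[...,2]<.3);print('above',m.sum());pts=W[m];print(pts.mean(0),pts.min(0),pts.max(0))
E
```

```text
1288 0.22529540009113647
247 210.9 30 [0.546 0.178 0.216] 206 214
252 206.4 38 [0.556 0.166 0.223] 201 212
257 201.7 34 [0.566 0.154 0.225] 197 206
262 191.9 46 [0.589 0.143 0.227] 173 202
267 191.1 41 [0.591 0.13  0.226] 181 197
272 189.2 24 [0.595 0.12  0.227] 183 193
277 185.2 36 [0.605 0.107 0.225] 179 196
282 185.5 53 [0.603 0.095 0.23 ] 174 201
287 179.7 41 [0.618 0.084 0.225] 170 202
292 170.1 34 [0.641 0.072 0.225] 166 175
297 166.1 32 [0.65  0.06  0.225] 162 170
302 163.2 27 [0.657 0.048 0.226] 160 166
307 162.0 25 [0.66  0.036 0.226] 160 164
312 162.2 25 [0.659 0.025 0.225] 160 165
317 162.9 24 [0.657 0.013 0.226] 161 165
322 163.7 26 [0.655 0.001 0.225] 161 166
327 164.1 26 [ 0.654 -0.011  0.225] 162 167
332 165.0 25 [ 0.652 -0.023  0.225] 163 167
337 165.5 26 [ 0.651 -0.034  0.225] 163 168
342 166.0 25 [ 0.649 -0.046  0.225] 164 168
347 166.9 26 [ 0.647 -0.058  0.225] 164 169
352 167.3 25 [ 0.646 -0.07   0.225] 165 170
357 168.0 25 [ 0.644 -0.081  0.225] 166 170
362 169.2 26 [ 0.641 -0.093  0.226] 166 172
367 171.6 31 [ 0.635 -0.105  0.226] 168 176
372 177.9 50 [ 0.619 -0.117  0.225] 171 187
377 187.8 67 [ 0.596 -0.127  0.225] 177 199
382 200.0 67 [ 0.567 -0.138  0.225] 189 211
387 215.0 87 [ 0.531 -0.149  0.226] 201 229
392 224.5 72 [ 0.509 -0.159  0.229] 213 236
397 234.1 87 [ 0.487 -0.17   0.226] 220 248
402 249.1 71 [ 0.452 -0.181  0.222] 238 259
407 255.2 16 [ 0.439 -0.189  0.215] 250 259
above 124
[0.59730205 0.11279397 0.2551309 ] [ 0.5062865  -0.15322331  0.23906443] [0.63170392 0.14553186 0.26504289]
```

View pics/top1.png

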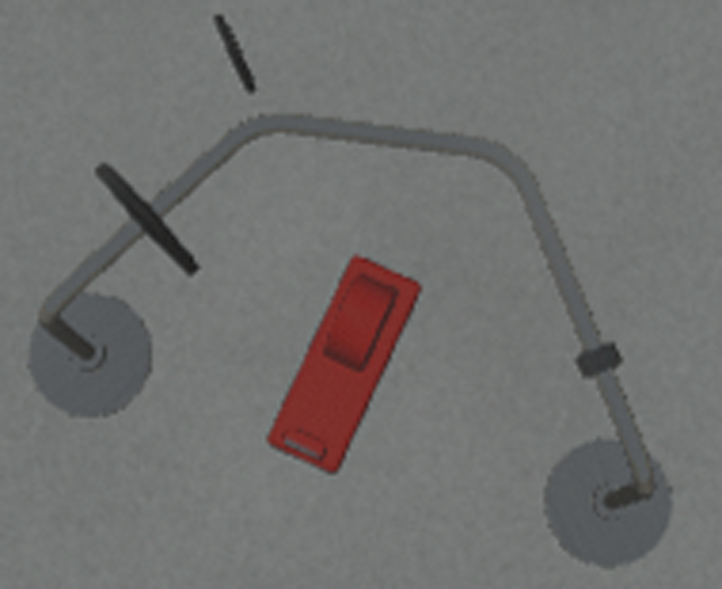

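The crop confirms it: the larger disc is threaded on the start leg, and the smaller one stands free. Next I'll fit the rail model to the top-view pixels.

```bash
cat > fit.py <<'E'
from h import *
from scipy.optimize import least_squares
from scipy.spatial import cKDTree
def rail(p,n=1200):
    # p: x,y,heading of first corner, a1+k, mid, k2 ; returns s,xy,heading ; s=0 at first corner
    x,y,h,k1,L,k2=p; A=np.radians(55);r=.045
    s=np.arange(-.130,.30+L,.0005)
    arc=r*A; kap=np.where((s>=0)&(s<arc),-1/r,np.where((s>=arc+L)&(s<2*arc+L),-1/r,0))
    hd=h+np.r_[0,np.cumsum(kap[:-1]*.0005)]+k1*(s>=arc)+k2*(s>=2*arc+L)
    X=np.c_[np.cumsum(np.cos(hd)),np.cumsum(np.sin(hd))]*.0005
    X+=np.array([x,y])-X[np.argmin(abs(s))]
    k=s<2*arc+L+.168
    return s[k],X[k],hd[k]
if __name__=='__main__':
    L=np.load('last_top.npz');im,d=L['im'],L['d']
    v,u=np.mgrid[130:285,235:425]
    c=camera_info('top');K,R,t=map(np.array,(c['K'],c['R'],c['t']))
    W=(np.stack([u,v,np.ones_like(u)],-1)@np.linalg.inv(K).T*d[130:285,235:425,None]-t)@R
    sub=im[130:285,235:425].astype(int)
    m=(W[...,2]>.218)&(W[...,2]<.234)
    m&=(sub.max(-1)>65)  # not black divider / collar
    P=np.array([px2w('top',a,b,z=.22)[:2] for a,b in zip(u[m],v[m])])
    f=lambda p:np.minimum(cKDTree(rail(p)[1]).query(P)[0],.012)
    best=None
    for h in(-50,-45,-55):
      r=least_squares(f,[.632,.085,np.radians(h),0,.1,0],diff_step=1e-3,x_scale=[.01,.01,.1,.1,.01,.1],loss='soft_l1',f_scale=.005)
      if best is None or r.cost<best.cost:best=r
    p=best.x;np.save('p.npy',p)
    print(m.sum(),p.round(4),np.degrees(p[[2,3,5]]).round(1),f(p).mean(),f(p).max())
    s,X,hd=rail(p)
    dm=(W[...,2]>.238)&(W[...,1]>0);D=W[dm];print('div top',D.mean(0),np.sort(D[:,2])[-5:])
    i=cKDTree(X).query(D.mean(0)[:2]);print('div s',s[i[1]],i[0],X[i[1]],np.degrees(hd[i[1]]))
    dark=(sub.max(-1)<62)&(W[...,2]>.21)&(W[...,1]<-.1)&(W[...,0]>.47)&(W[...,0]<.56)
    C=np.array([px2w('top',a,b,z=.225)[:2] for a,b in zip(u[dark],v[dark])])
    i=cKDTree(X).query(C)[1];A2=2*.045*np.radians(55)+p[4]
    print('collar',dark.sum(),C.mean(0),'s',np.percentile(s[i],[0,2,10,50,90,98,100]).round(4),'far start',A2,'s end',s[-1])
    for q in np.arange(-.06,s[-1],.02):
        j=np.argmin(abs(s-q));print(q.round(3),X[j].round(4),np.degrees(hd[j]).round(1))
    o=im.copy();o=cv2.resize(o[130:285,235:425],None,fx=4,fy=4)
    for j in range(0,len(s),10):
        a,b=w2px('top',[*X[j],.22]);cv2.circle(o,(int((a-235+.5)*4),int((b-130+.5)*4)),1,(0,255,0),-1)
    a,b=w2px('top',[*C.mean(0),.225]);cv2.circle(o,(int((a-234.5)*4),int((b-129.5)*4)),3,(255,0,0),-1)
    cv2.imwrite('pics/fit.png',o[:,:,::-1])
E
python3 fit.py
```

```text
1106 [ 0.6509  0.0572 -0.8774  0.1349  0.1    -0.1055] [-50.3   7.7  -6. ] 0.003977775112821098 0.012
div top [0.59804202 0.11495671 0.25526153] [0.26431702 0.26445193 0.26455251 0.26502339 0.26504289]
div s -0.07799999999999996 0.0037453009643615334 [0.60106699 0.11716506] -50.269968923917595
collar 56 [ 0.50938063 -0.159737  ] s [0.3005 0.3006 0.3018 0.307  0.3118 0.313  0.3135] far start 0.1863937979737193 s end 0.3540000000000004
-0.06 [0.6126 0.1033] -50.3
-0.04 [0.6254 0.0879] -50.3
-0.02 [0.6381 0.0726] -50.3
0.0 [0.6509 0.0572] -50.3
0.02 [0.6598 0.0395] -75.7
0.04 [0.6602 0.0196] -101.2
0.06 [ 6.572e-01 -1.000e-04] -97.9
0.08 [ 0.6545 -0.0199] -97.9
0.1 [ 0.6517 -0.0398] -97.9
0.12 [ 0.6489 -0.0596] -97.9
0.14 [ 0.6462 -0.0794] -97.9
0.16 [ 0.6404 -0.0984] -118.9
0.18 [ 0.6272 -0.1131] -144.4
0.2 [ 0.609  -0.1213] -158.7
0.22 [ 0.5904 -0.1286] -158.7
0.24 [ 0.5717 -0.1358] -158.7
0.26 [ 0.5531 -0.1431] -158.7
0.28 [ 0.5345 -0.1504] -158.7
0.3 [ 0.5158 -0.1576] -158.7
0.32 [ 0.4972 -0.1649] -158.7
0.34 [ 0.4785 -0.1721] -158.7
```

View pics/fit.png

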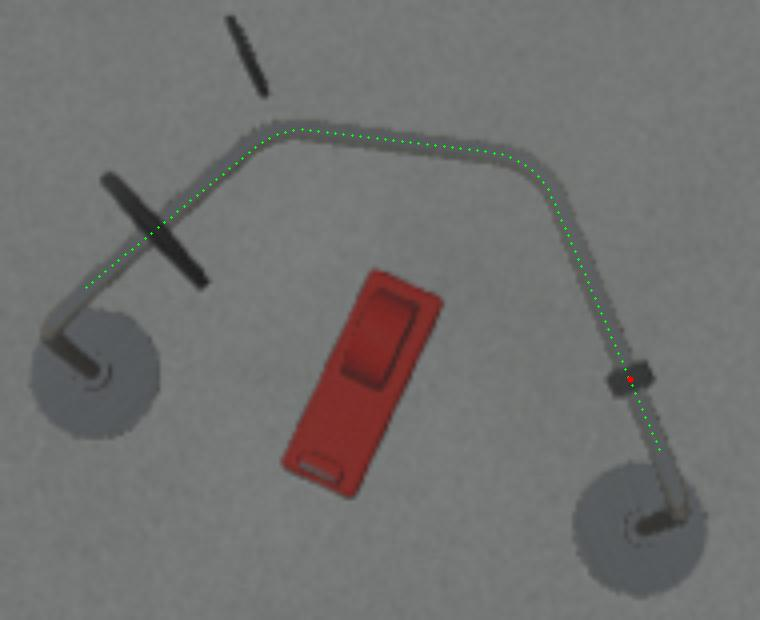

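```bash
python3 - <<'E'
s=open('fit.py').read()
a=s.index("    f=lambda");b=s.index("    print(m.sum()")
s=s[:a]+'''    T=cKDTree(P)
    f=lambda p:np.minimum(cKDTree(rail(p)[1][::4]).query(P)[0],.012)
    def cost(p):
        X=rail(p)[1][::4]
        return np.mean(f(p)**2)+np.mean(np.minimum(T.query(X)[0],.012)**2)
    from scipy.optimize import differential_evolution as DE
    r=DE(cost,[(.61,.67),(.03,.10),(-1.05,-.7),(-.18,.18),(.08,.12),(-.18,.18)],popsize=12,maxiter=70,seed=1)
    p=r.x;np.save('p.npy',p)
'''+s[b:]
open('fit.py','w').write(s)
E
time python3 fit.py
```

```text
1106 [ 0.6486  0.0683 -0.8092  0.0535  0.1176 -0.1111] [-46.4   3.1  -6.4] 0.003735085284008536 0.012
div top [0.59804202 0.11495671 0.25526153] [0.26431702 0.26445193 0.26455251 0.26502339 0.26504289]
div s -0.06849999999999995 0.004393038640020265 [0.60135654 0.11783989] -46.363010798699015
collar 56 [ 0.50938063 -0.159737  ] s [0.3125 0.3126 0.314  0.319  0.3238 0.325  0.3255] far start 0.2040434610384748 s end 0.37200000000000044
-0.06 [0.6072 0.1117] -46.4
-0.04 [0.621  0.0972] -46.4
-0.02 [0.6348 0.0827] -46.4
0.0 [0.6486 0.0683] -46.4
0.02 [0.6587 0.0512] -71.8
0.04 [0.6605 0.0314] -97.3
0.06 [0.6574 0.0117] -98.7
0.08 [ 0.6544 -0.0081] -98.7
0.1 [ 0.6514 -0.0279] -98.7
0.12 [ 0.6484 -0.0476] -98.7
0.14 [ 0.6454 -0.0674] -98.7
0.16 [ 0.6423 -0.0872] -98.7
0.18 [ 0.6354 -0.1058] -122.9
0.2 [ 0.6211 -0.1196] -148.3
0.22 [ 0.6026 -0.1269] -160.4
0.24 [ 0.5837 -0.1335] -160.4
0.26 [ 0.5649 -0.1402] -160.4
0.28 [ 0.546  -0.1469] -160.4
0.3 [ 0.5272 -0.1536] -160.4
0.32 [ 0.5083 -0.1603] -160.4
0.34 [ 0.4895 -0.167 ] -160.4
0.36 [ 0.4706 -0.1737] -160.4
real	0m4.388s
user	0m4.318s
sys	0m0.165s
```

View pics/fit.png

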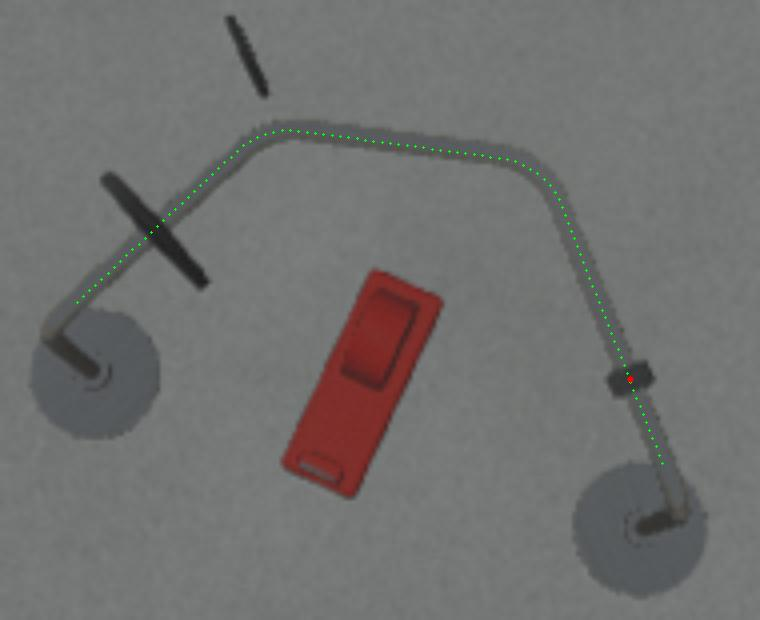

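```bash
sed -i 's/np.arange(-.130,.30+L/np.arange(-.148,.32+L/; s/+L+.168/+L+.188/' fit.py; python3 fit.py; python3 - <<'E'
from fit import *
p=np.load('p.npy');s,X,hd=rail(p)
L=np.load('last_top.npz');d=L['d'];im=L['im']
c=camera_info('top');K,R,t=map(np.array,(c['K'],c['R'],c['t']))
v,u=np.mgrid[130:285,235:425]
W=(np.stack([u,v,np.ones_like(u)],-1)@np.linalg.inv(K).T*d[130:285,235:425,None]-t)@R
m=(W[...,2]>.218)&(W[...,2]<.234)
P=np.array([px2w('top',a,b,z=.22)[:2] for a,b in zip(u[m],v[m])])
i=cKDTree(X).query(P)[1];n=np.c_[-np.sin(hd[i]),np.cos(hd[i])];lat=((P-X[i])*n).sum(1)
ok=abs(lat)<.012
for q in np.arange(-.14,.4,.02):
    k=ok&(s[i]>=q)&(s[i]<q+.02)
    if k.sum():print(q.round(2),k.sum(),(1000*lat[k].mean()).round(2),(1e3*lat[k].min()).round(1),(1e3*lat[k].max()).round(1))
E
```

```text
-0.14 43 1.42 -5.0 6.9
-0.12 42 0.73 -4.8 7.0
-0.1 42 0.46 -5.7 6.2
-0.08 26 -1.03 -11.8 11.8
-0.06 43 -1.08 -6.6 5.3
-0.04 42 -1.23 -7.4 4.5
-0.02 42 -1.8 -7.2 3.6
0.0 39 -1.73 -8.2 4.2
0.02 43 0.32 -6.3 5.7
0.04 39 1.01 -4.7 6.7
0.06 42 1.03 -5.1 6.9
0.08 44 1.12 -4.9 7.1
0.1 42 1.19 -4.8 7.3
0.12 40 1.84 -4.6 7.5
0.14 43 1.55 -4.4 7.7
0.16 40 1.39 -5.2 7.5
0.18 43 0.05 -6.8 5.9
0.2 41 -1.13 -7.2 4.7
0.22 44 -1.2 -7.1 4.8
0.24 42 -0.76 -6.4 4.9
0.26 45 -0.38 -6.4 5.5
0.28 43 -0.15 -6.2 5.6
0.3 53 0.18 -11.2 11.8
0.32 54 -0.04 -11.6 11.4
0.34 45 0.55 -5.4 6.4
0.36 46 0.79 -5.2 6.8
0.38 27 0.8 -5.1 6.5Traceback (most recent call last):
  File "fit.py", line 22, in <module>
    P=np.array([px2w('top',a,b,z=.22)[:2] for a,b in zip(u[m],v[m])])
                ~~~~^^^^^^^^^^^^^^^^^
  File "h.py", line 9, in px2w
    c=camera_info(n);K,R,t=map(np.array,(c['K'],c['R'],c['t']))
ValueError: time passes only in moves, steps and waits
```

```bash
python3 - <<'E'
import re
s=open('h.py').read()
s=s.replace("def grab","from functools import lru_cache\ncamera_info=lru_cache(None)(camera_info)\ndef grab",1)
open('h.py','w').write(s)
E
sed -i 's/maxiter=70/maxiter=150/' fit.py
cat > lat.py <<'E'
from fit import *
p=np.load('p.npy');s,X,hd=rail(p)
L=np.load('last_top.npz');d=L['d'];im=L['im']
c=camera_info('top');K,R,t=map(np.array,(c['K'],c['R'],c['t']))
v,u=np.mgrid[130:285,235:425]
W=(np.stack([u,v,np.ones_like(u)],-1)@np.linalg.inv(K).T*d[130:285,235:425,None]-t)@R
m=(W[...,2]>.218)&(W[...,2]<.234)
P=np.array([px2w('top',a,b,z=.22)[:2] for a,b in zip(u[m],v[m])])
i=cKDTree(X).query(P)[1];n=np.c_[-np.sin(hd[i]),np.cos(hd[i])];lat=((P-X[i])*n).sum(1)
ok=abs(lat)<.009
for q in np.arange(-.14,.4,.03):
    k=ok&(s[i]>=q)&(s[i]<q+.03)
    if k.sum():print(q.round(2),k.sum(),(1000*lat[k].mean()).round(2),end='; ')
E
python3 fit.py&& python3 lat.py
```

```text
1106 [ 0.6497  0.0646 -0.8304  0.0781  0.1118 -0.1027] [-47.6   4.5  -5.9] 0.0032237884826502197 0.012
div top [0.59804202 0.11495671 0.25526153] [0.26431702 0.26445193 0.26455251 0.26502339 0.26504289]
div s -0.07199999999999993 0.004161449500156769 [0.60113293 0.11774309] -47.58032357632584
collar 56 [ 0.50938063 -0.159737  ] s [0.3085 0.3086 0.31   0.315  0.32   0.321  0.322 ] far start 0.1981554242556201 s end 0.38600000000000045
-0.06 [0.6092 0.1089] -47.6
-0.04 [0.6227 0.0941] -47.6
-0.02 [0.6362 0.0794] -47.6
0.0 [0.6497 0.0646] -47.6
0.02 [0.6594 0.0473] -73.0
0.04 [0.6608 0.0275] -98.5
0.06 [0.6577 0.0078] -98.5
0.08 [ 0.6548 -0.012 ] -98.5
0.1 [ 0.6518 -0.0318] -98.5
0.12 [ 0.6488 -0.0516] -98.5
0.14 [ 0.6459 -0.0714] -98.5
0.16 [ 0.6426 -0.0911] -104.9
0.18 [ 0.6334 -0.1086] -130.3
0.2 [ 0.6174 -0.1203] -159.8
0.22 [ 0.5986 -0.1272] -159.8
0.24 [ 0.5798 -0.1341] -159.8
0.26 [ 0.5611 -0.1411] -159.8
0.28 [ 0.5423 -0.148 ] -159.8
0.3 [ 0.5235 -0.1549] -159.8
0.32 [ 0.5048 -0.1618] -159.8
0.34 [ 0.486  -0.1687] -159.8
0.36 [ 0.4672 -0.1756] -159.8
0.38 [ 0.4485 -0.1826] -159.8
-0.14 64 0.24; -0.11 63 0.14; -0.08 45 -0.6; -0.05 63 -0.27; -0.02 61 -0.43; 0.01 63 0.14; 0.04 62 0.21; 0.07 63 0.19; 0.1 63 0.25; 0.13 62 0.75; 0.16 62 0.51; 0.19 64 -0.05; 0.22 65 -0.19; 0.25 65 -0.04; 0.28 65 -0.0; 0.31 69 -0.0; 0.34 70 0.01; 0.37 40 -0.0;
```

Lateral residuals are under 1 mm and the collar's near face is at s≈0.3085. Travelling to above the divider.

Request:
move_arm --deltas '[[[0, 0, 0.068], [0.1, 0.226, 0.3], -1], [[0, 0, 0.136], [0.2, 0.452, 0.6], -1], [[0, 0, 0.204], [0.3, 0.678, 0.9], -1], [[0, 0, 0.272], [0.4, 0.905, 1.0], -1]]' --grip_force 20

```text
time: 0.6
tool_pos: [0.3237, -0.5222, 0.3336]
tcp_rot: [2.85, 1.313, 0.0]
wrist_force: [-0.2, 0.0, -0.2]
width: 1.004
```

Request:
move_arm --deltas '[[[0, 0, 0.068], [0.1, 0.226, 0], -1], [[0, 0, 0.136], [0.2, 0.452, 0], -1], [[0, 0, 0.204], [0.3, 0.678, 0], -1], [[0, 0, 0.272], [0.4, 0.905, 0], -1]]'

```text
time: 1.1
tool_pos: [0.3632, -0.4307, 0.3307]
tcp_rot: [-2.509, -1.889, -0.0]
wrist_force: [0.1, 0.1, -0.1]
width: 0.996
```

Request:
move_arm --deltas '[[[0, 0, 0.068], [0.1, 0.226, 0], -1], [[0, 0, 0.136], [0.2, 0.452, 0], -1], [[0, 0, 0.204], [0.3, 0.678, 0], -1], [[0, 0, 0.272], [0.4, 0.905, 0], -1]]'

```text
time: 1.6
tool_pos: [0.4031, -0.3403, 0.3307]
tcp_rot: [-2.051, -2.378, -0.0]
wrist_force: [-0.4, 0.5, 0.6]
width: 0.996
```

Request:
move_arm --deltas '[[[0, 0, 0.068], [0.1, 0.226, 0], -1], [[0, 0, 0.136], [0.2, 0.452, 0], -1], [[0, 0, 0.204], [0.3, 0.678, 0], -1], [[0, 0, 0.272], [0.4, 0.905, 0], -1]]'

```text
time: 2.1
tool_pos: [0.4431, -0.2498, 0.3307]
tcp_rot: [-1.501, -2.759, -0.0]
wrist_force: [-0.3, -1.1, -0.3]
width: 1.001
```

Request:
move_arm --deltas '[[[0, 0, 0.068], [0.1, 0.226, 0], -1], [[0, 0, 0.136], [0.2, 0.452, 0], -1], [[0, 0, 0.204], [0.3, 0.678, 0], -1], [[0, 0, 0.272], [0.4, 0.905, 0], -1]]'

```text
time: 2.6
tool_pos: [0.483, -0.1594, 0.3307]
tcp_rot: [-0.881, -3.014, -0.0]
wrist_force: [-0.0, -0.1, -0.3]
width: 0.996
```

Request:
move_arm --deltas '[[[0, 0, 0.068], [0.1, 0.226, 0], -1], [[0, 0, 0.136], [0.2, 0.452, 0], -1], [[0, 0, 0.204], [0.3, 0.678, 0], -1], [[0, 0, 0.272], [0.4, 0.905, 0], -1]]'

```text
time: 3.1
tool_pos: [0.523, -0.0689, 0.3307]
tcp_rot: [-0.222, -3.133, -0.0]
wrist_force: [-1.0, 0.2, 0.8]
width: 1.001
```

Request:
move_arm --deltas '[[[0, 0, 0.068], [0.1, 0.226, 0], -1], [[0, 0, 0.136], [0.2, 0.452, 0], -1], [[0, 0, 0.204], [0.3, 0.678, 0], -1], [[0, 0, 0.272], [0.4, 0.905, 0], -1]]'

```text
time: 3.6
tool_pos: [0.563, 0.0215, 0.3306]
tcp_rot: [0.447, -3.109, -0.0]
wrist_force: [-0.6, 0.7, 0.4]
width: 1.0
```

```bash
cat > st.py <<'E'
from h import *
from fit import rail
from scipy.spatial import cKDTree
from scipy.spatial.transform import Rotation as Ro
def st():
    S=status.read_state();M=Ro.from_rotvec(S['tcp_rot']).as_matrix();p=np.load('p.npy');s,X,hd=rail(p)
    yaw=np.degrees(np.arctan2(M[1,1],M[0,1]));i=cKDTree(X).query(S['tool_pos'][:2])[1]
    n=np.array([-np.sin(hd[i]),np.cos(hd[i])])
    print('t',round(S['time'],2),'tcp',S['tool_pos'].round(4),'yaw',yaw.round(1),'tilt',np.degrees(np.arccos(-M[2,2])).round(2),'q',S['q'].round(2),'F',S['wrist_force'].round(2),'M',S['torque'].round(2),'w',round(S['width'],3))
    F=S['wrist_force'][:2];print('s',s[i].round(4),'lat mm',(1e3*(S['tool_pos'][:2]-X[i])@n).round(2),'yaw-err',((yaw-np.degrees(hd[i])+90)%180-90).round(1),'Ft',(F@[np.cos(hd[i]),np.sin(hd[i])]).round(2),'Fn',(F@n).round(2))
if __name__=='__main__':st()
E
python3 - <<'E'
from st import *
st()
a,b=px2w('top',261.8,174.2,z=.2175),px2w('top',286.3,201,z=.2175)
print(a,b,(a+b)/2,np.linalg.norm(a-b),np.degrees(np.arctan2(*(a-b)[1::-1]))-90)
E
```

```text
t 3.6 tcp [0.563  0.0215 0.3306] yaw 106.4 tilt 0.06 q [-0.01  0.01  1.71 -0.    1.42 -1.86] F [-0.57  0.67  0.44] M [-0.02  0.01  0.02] w 1.0
s -0.0265 lat mm -93.04 yaw-err -26.1 Ft -0.88 Fn 0.03
[0.63356025 0.14461864 0.2175    ] [0.56825342 0.08603992 0.2175    ] [0.60090683 0.11532928 0.2175    ] 0.08772940135494012 -48.10862500878743
```

Request:
move_arm --deltas '[[[0, 0, 0.075], [0.1, 0.24, 0], -1], [[0, 0, 0.15], [0.2, 0.48, 0], -1], [[0, 0, 0.225], [0.3, 0.72, 0], -1], [[0, 0, 0.29], [0.385, 0.945, 0], -1], [[0, 0, 0.29], [0.385, 0.945, 0], -1]]'

```text
time: 4.22
tool_pos: [0.6015, 0.1165, 0.3303]
tcp_rot: [1.134, -2.928, -0.001]
wrist_force: [-0.5, 0.4, 0.1]
width: 1.006
```

```bash
python3 - <<'E'
from st import *
st()
im,d=grab('scene');save(im,'s2.png',(300,70,420,250),3.3)
E
```

```text
t 4.22 tcp [0.6015 0.1165 0.3303] yaw 132.3 tilt 0.09 q [ 0.15  0.1   1.61  0.    1.43 -2.16] F [-0.49  0.43  0.08] M [-0.02  0.05 -0.06] w 1.006
s -0.071 lat mm -0.56 yaw-err -0.1 Ft -0.65 Fn -0.07
```

View pics/s2.png

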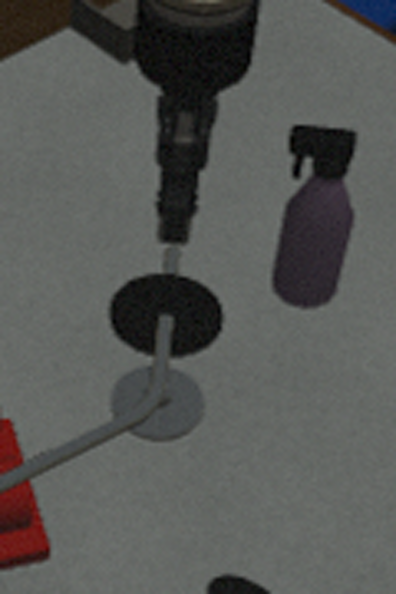

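The gripper stands in line above the large disc at crop pixel (165,310). Descending and closing gently.

Request:
move_arm --deltas '[[[0, 0, 0], [0, 0, -0.3], -1], [[0, 0, 0], [0, 0, -0.6], -1], [[0, 0, 0], [0, 0, -0.8], -1], [[0, 0, 0], [0, 0, -0.92], -1], [[0, 0, 0], [0, 0, -0.92], -1]]'

```text
time: 4.9
tool_pos: [0.6012, 0.1149, 0.2385]
tcp_rot: [1.131, -2.929, -0.0]
wrist_force: [0.5, -0.3, 0.3]
width: 0.999
```

Request:
move_arm --deltas '[[[0, 0, 0], [0, 0, 0], -0.3], [[0, 0, 0], [0, 0, 0], 0.2], [[0, 0, 0], [0, 0, 0], 0.5], [[0, 0, 0], [0, 0, 0], 0.7], [[0, 0, 0], [0, 0, 0], 0.85], [[0, 0, 0], [0, 0, 0], 1], [[0, 0, 0], [0, 0, 0], 1], [[0, 0, 0], [0, 0, 0], 1], [[0, 0, 0], [0, 0, 0], 1], [[0, 0, 0], [0, 0, 0], 1]]' --grip_force 25

```text
time: 6.15
tool_pos: [0.6017, 0.1153, 0.2395]
tcp_rot: [-1.132, 2.93, 0.0]
wrist_force: [-0.3, 0.1, 2.9]
width: 0.091
```

```bash
python3 st.py
```

```text
t 6.15 tcp [0.6017 0.1153 0.2395] yaw 132.3 tilt 0.02 q [ 0.15  0.14  1.73  0.    1.27 -2.16] F [-0.33  0.11  2.9 ] M [0.05 0.17 0.  ] w 0.091
s -0.07 lat mm -1.24 yaw-err -0.2 Ft -0.3 Fn -0.17
```

Request:
move_arm --deltas '[[[0, 0, 0], [0, 0, 0.01], 1], [[0, 0, 0], [0, 0, 0.02], 1], [[0, 0, 0], [0, 0, 0.02], 1]]'

```text
time: 6.52
tool_pos: [0.6015, 0.1152, 0.241]
tcp_rot: [1.132, -2.93, 0.0]
wrist_force: [-0.3, -0.2, -0.2]
width: 0.087
```

```bash
python3 st.py
```

```text
t 6.53 tcp [0.6015 0.1152 0.241 ] yaw 132.3 tilt 0.03 q [ 0.15  0.14  1.73 -0.    1.27 -2.16] F [-0.28 -0.19 -0.24] M [-0.02 -0.02 -0.02] w 0.087
s -0.07 lat mm -1.48 yaw-err -0.2 Ft -0.05 Fn -0.33
```

Request:
move_arm --deltas '[[[0, 0, 0], [0, 0, 0.01], 1], [[0, 0, 0], [0, 0, 0.015], 1], [[0, 0, 0], [0, 0, 0.015], 1]]'

```text
time: 6.9
tool_pos: [0.6017, 0.1152, 0.2429]
tcp_rot: [-1.132, 2.93, -0.0]
wrist_force: [-0.6, 0.2, -0.5]
width: 0.081
```

```bash
python3 st.py
```

```text
t 6.9 tcp [0.6017 0.1152 0.2429] yaw 132.3 tilt 0.01 q [ 0.15  0.14  1.73 -0.    1.27 -2.16] F [-0.61  0.2  -0.54] M [ 0.   -0.05 -0.  ] w 0.081
s -0.07 lat mm -1.31 yaw-err -0.2 Ft -0.56 Fn -0.32
```

```bash
cat > plan.py <<'E'
import sys
from st import *
def plan(s1,ds,lat,dz=0,dyaw=0,s0=None):
    S=status.read_state();M=Ro.from_rotvec(S['tcp_rot']).as_matrix();s,X,hd=rail(np.load('p.npy'))
    yaw=np.degrees(np.arctan2(M[1,1],M[0,1]));i=cKDTree(X).query(S['tool_pos'][:2])[1]
    n=max(1,round((s1-s[i])/ds));rows=[]
    for q in np.linspace(s[i],s1,n+1)[1:]:
        # heading averaged over the hub's length
        j=np.argmin(abs(s-q));k=abs(s-q)<=.006;h=hd[k].mean()
        T=X[k].mean(0)+lat/1e3*np.array([-np.sin(h),np.cos(h)])
        dy=((np.degrees(h)+dyaw-yaw+90)%180-90)
        rows.append([[0,0,round(dy/90,3)],[*((T-S['tool_pos'][:2])/.1).round(3).tolist(),dz],1])
    print(rows)
if __name__=='__main__':
    st();plan(*map(float,sys.argv[1:]))
E
python3 plan.py 0 .006 -1.2
```

```text
t 6.9 tcp [0.6017 0.1152 0.2429] yaw 132.3 tilt 0.01 q [ 0.15  0.14  1.73 -0.    1.27 -2.16] F [-0.61  0.2  -0.54] M [ 0.   -0.05 -0.  ] w 0.081
s -0.07 lat mm -1.31 yaw-err -0.2 Ft -0.56 Fn -0.32
[[[0, 0, np.float64(0.002)], [0.038, -0.04, 0], 1], [[0, 0, np.float64(0.002)], [0.079, -0.084, 0], 1], [[0, 0, np.float64(0.002)], [0.116, -0.125, 0], 1], [[0, 0, np.float64(0.002)], [0.156, -0.169, 0], 1], [[0, 0, np.float64(0.002)], [0.197, -0.214, 0], 1], [[0, 0, np.float64(0.002)], [0.234, -0.254, 0], 1], [[0, 0, np.float64(0.002)], [0.274, -0.299, 0], 1], [[0, 0, np.float64(0.002)], [0.315, -0.343, 0], 1], [[0, 0, np.float64(0.002)], [0.352, -0.383, 0], 1], [[0, 0, np.float64(0.002)], [0.392, -0.428, 0], 1], [[0, 0, np.float64(0.002)], [0.433, -0.472, 0], 1], [[0, 0, np.float64(-0.018)], [0.469, -0.513, 0], 1]]
```

Request:
move_arm --deltas '[[[0, 0, 0], [0.04, -0.042, 0], 1], [[0, 0, 0], [0.079, -0.084, 0], 1], [[0, 0, 0], [0.117, -0.126, 0], 1], [[0, 0, 0], [0.156, -0.169, 0], 1], [[0, 0, 0], [0.196, -0.213, 0], 1], [[0, 0, 0], [0.235, -0.256, 0], 1], [[0, 0, 0], [0.274, -0.299, 0], 1], [[0, 0, 0], [0.314, -0.342, 0], 1], [[0, 0, 0], [0.353, -0.384, 0], 1], [[0, 0, 0], [0.392, -0.428, 0], 1], [[0, 0, 0], [0.392, -0.428, 0], 1]]'

```text
time: 8.28
tool_pos: [0.6411, 0.0721, 0.2427]
tcp_rot: [1.132, -2.931, 0.0]
wrist_force: [0.8, -0.6, -0.6]
width: 0.087
```

```bash
sed -i 's/round(dy\/90,3)/round(float(dy)\/90,3)/' plan.py; python3 plan.py .048 .005 -1.2
```

```text
t 8.28 tcp [0.6411 0.0721 0.2427] yaw 132.2 tilt 0.0 q [ 0.07  0.2   1.66 -0.    1.28 -2.23] F [ 0.84 -0.56 -0.64] M [-0.03 -0.02  0.05] w 0.087
s -0.0115 lat mm -1.34 yaw-err -0.2 Ft 0.98 Fn 0.25
[[[0, 0, 0.002], [0.032, -0.033, 0], 1], [[0, 0, -0.008], [0.065, -0.07, 0], 1], [[0, 0, -0.048], [0.097, -0.108, 0], 1], [[0, 0, -0.115], [0.125, -0.148, 0], 1], [[0, 0, -0.185], [0.148, -0.19, 0], 1], [[0, 0, -0.256], [0.166, -0.235, 0], 1], [[0, 0, -0.327], [0.179, -0.282, 0], 1], [[0, 0, -0.398], [0.187, -0.33, 0], 1], [[0, 0, -0.468], [0.189, -0.378, 0], 1], [[0, 0, -0.535], [0.186, -0.427, 0], 1], [[0, 0, -0.565], [0.18, -0.476, 0], 1], [[0, 0, -0.568], [0.173, -0.52, 0], 1]]
```

Forces are near zero. Into the arc, half of it first.

Request:
move_arm --deltas '[[[0, 0, 0], [0.032, -0.033, 0], 1], [[0, 0, -0.008], [0.065, -0.07, 0], 1], [[0, 0, -0.048], [0.097, -0.108, 0], 1], [[0, 0, -0.115], [0.125, -0.148, 0], 1], [[0, 0, -0.185], [0.148, -0.19, 0], 1], [[0, 0, -0.256], [0.166, -0.235, 0], 1], [[0, 0, -0.256], [0.166, -0.235, 0], 1]]'

```text
time: 9.15
tool_pos: [0.6576, 0.0486, 0.2427]
tcp_rot: [0.525, -3.097, 0.0]
wrist_force: [0.1, 0.4, -0.2]
width: 0.088
```

```bash
python3 plan.py .06 .005 -1.2
```

```text
t 9.15 tcp [0.6576 0.0486 0.2427] yaw 109.2 tilt 0.0 q [ 0.04  0.23  1.63 -0.    1.29 -1.87] F [ 0.14  0.4  -0.22] M [ 0.    0.06 -0.02] w 0.088
s 0.018 lat mm -1.36 yaw-err -0.3 Ft -0.32 Fn 0.27
[[[0, 0, -0.071], [0.014, -0.047, 0], 1], [[0, 0, -0.142], [0.021, -0.095, 0], 1], [[0, 0, -0.22], [0.024, -0.148, 0], 1], [[0, 0, -0.284], [0.02, -0.197, 0], 1], [[0, 0, -0.313], [0.013, -0.251, 0], 1], [[0, 0, -0.308], [0.005, -0.3, 0], 1], [[0, 0, -0.308], [-0.003, -0.355, 0], 1], [[0, 0, -0.308], [-0.01, -0.404, 0], 1]]
```

Request:
move_arm --deltas '[[[0, 0, -0.071], [0.014, -0.047, 0], 1], [[0, 0, -0.142], [0.021, -0.095, 0], 1], [[0, 0, -0.22], [0.024, -0.148, 0], 1], [[0, 0, -0.284], [0.02, -0.197, 0], 1], [[0, 0, -0.308], [0.013, -0.251, 0], 1], [[0, 0, -0.308], [0.005, -0.3, 0], 1], [[0, 0, -0.308], [-0.003, -0.355, 0], 1], [[0, 0, -0.308], [-0.01, -0.404, 0], 1], [[0, 0, -0.308], [-0.01, -0.404, 0], 1]]'

```text
time: 10.28
tool_pos: [0.6564, 0.0081, 0.2428]
tcp_rot: [0.233, 3.133, -0.0]
wrist_force: [0.5, 1.2, -0.3]
width: 0.082
```

```bash
python3 plan.py .145 .006 -1.2
```

```text
t 10.28 tcp [0.6564 0.0081 0.2428] yaw 81.5 tilt 0.0 q [-0.03  0.22  1.63 -0.    1.29 -1.45] F [ 0.52  1.2  -0.33] M [0.03 0.04 0.06] w 0.082
s 0.06 lat mm -1.39 yaw-err -0.0 Ft -1.26 Fn 0.34
[[[0, 0, 0.0], [-0.008, -0.063, 0], 1], [[0, 0, 0.0], [-0.016, -0.123, 0], 1], [[0, 0, 0.0], [-0.025, -0.182, 0], 1], [[0, 0, 0.0], [-0.034, -0.241, 0], 1], [[0, 0, 0.0], [-0.043, -0.301, 0], 1], [[0, 0, 0.0], [-0.052, -0.36, 0], 1], [[0, 0, 0.0], [-0.061, -0.419, 0], 1], [[0, 0, 0.0], [-0.07, -0.484, 0], 1], [[0, 0, 0.0], [-0.079, -0.543, 0], 1], [[0, 0, 0.0], [-0.088, -0.602, 0], 1], [[0, 0, 0.0], [-0.097, -0.662, 0], 1], [[0, 0, 0.0], [-0.106, -0.721, 0], 1], [[0, 0, 0.0], [-0.115, -0.78, 0], 1], [[0, 0, 0.0], [-0.123, -0.84, 0], 1]]
```

Request:
move_arm --deltas '[[[0, 0, 0], [-0.008, -0.063, 0], 1], [[0, 0, 0], [-0.016, -0.123, 0], 1], [[0, 0, 0], [-0.025, -0.182, 0], 1], [[0, 0, 0], [-0.034, -0.241, 0], 1], [[0, 0, 0], [-0.043, -0.301, 0], 1], [[0, 0, 0], [-0.052, -0.36, 0], 1], [[0, 0, 0], [-0.061, -0.419, 0], 1], [[0, 0, 0], [-0.061, -0.419, 0], 1]]'

```text
time: 11.28
tool_pos: [0.6502, -0.0338, 0.2427]
tcp_rot: [-0.234, -3.133, 0.0]
wrist_force: [-0.1, -0.2, -0.5]
width: 0.085
```

```bash
python3 plan.py .145 .006 -1.2
```

```text
t 11.28 tcp [ 0.6502 -0.0338  0.2427] yaw 81.5 tilt 0.0 q [-0.09  0.21  1.65 -0.    1.28 -1.51] F [-0.06 -0.21 -0.46] M [-0.02  0.03 -0.07] w 0.085
s 0.102 lat mm -1.24 yaw-err -0.0 Ft 0.21 Fn -0.02
[[[0, 0, 0.001], [-0.008, -0.059, 0], 1], [[0, 0, 0.001], [-0.017, -0.119, 0], 1], [[0, 0, 0.001], [-0.026, -0.178, 0], 1], [[0, 0, 0.001], [-0.036, -0.242, 0], 1], [[0, 0, 0.001], [-0.045, -0.302, 0], 1], [[0, 0, 0.001], [-0.053, -0.361, 0], 1], [[0, 0, 0.001], [-0.062, -0.42, 0], 1]]
```

Request:
move_arm --deltas '[[[0, 0, 0], [-0.008, -0.059, 0], 1], [[0, 0, 0], [-0.016, -0.119, 0], 1], [[0, 0, 0], [-0.024, -0.178, 0], 1], [[0, 0, 0], [-0.033, -0.242, 0], 1], [[0, 0, 0], [-0.042, -0.302, 0], 1], [[0, 0, 0], [-0.05, -0.361, 0], 1], [[0, 0, 0], [-0.059, -0.42, 0], 1], [[0, 0, 0], [-0.059, -0.42, 0], 1]]'

```text
time: 12.28
tool_pos: [0.6443, -0.0759, 0.2427]
tcp_rot: [-0.234, -3.133, 0.0]
wrist_force: [0.1, -0.4, -0.8]
width: 0.087
```

```bash
python3 plan.py .212 .005 -0.9
```

```text
t 12.28 tcp [ 0.6443 -0.0759  0.2427] yaw 81.5 tilt 0.0 q [-0.16  0.21  1.65 -0.    1.28 -1.58] F [ 0.09 -0.39 -0.82] M [0.01 0.   0.02] w 0.087
s 0.1445 lat mm -0.9 yaw-err -0.0 Ft 0.37 Fn 0.15
[[[0, 0, 0.0], [-0.007, -0.05, 0], 1], [[0, 0, -0.019], [-0.015, -0.099, 0], 1], [[0, 0, -0.074], [-0.027, -0.152, 0], 1], [[0, 0, -0.144], [-0.043, -0.198, 0], 1], [[0, 0, -0.215], [-0.064, -0.242, 0], 1], [[0, 0, -0.293], [-0.092, -0.288, 0], 1], [[0, 0, -0.364], [-0.122, -0.326, 0], 1], [[0, 0, -0.442], [-0.16, -0.364, 0], 1], [[0, 0, -0.512], [-0.199, -0.395, 0], 1], [[0, 0, -0.597], [-0.24, -0.42, 0], 1], [[0, 0, -0.662], [-0.289, -0.442, 0], 1], [[0, 0, -0.68], [-0.336, -0.459, 0], 1], [[0, 0, -0.68], [-0.383, -0.477, 0], 1]]
```

Request:
move_arm --deltas '[[[0, 0, 0], [-0.007, -0.05, 0], 1], [[0, 0, -0.019], [-0.015, -0.099, 0], 1], [[0, 0, -0.074], [-0.027, -0.152, 0], 1], [[0, 0, -0.144], [-0.043, -0.198, 0], 1], [[0, 0, -0.215], [-0.064, -0.242, 0], 1], [[0, 0, -0.293], [-0.092, -0.288, 0], 1], [[0, 0, -0.293], [-0.092, -0.288, 0], 1]]'

```text
time: 13.15
tool_pos: [0.6351, -0.1046, 0.2428]
tcp_rot: [0.941, 2.997, -0.0]
wrist_force: [0.5, 0.9, -0.4]
width: 0.087
```

```bash
python3 plan.py .215 .005 -0.9
```

```text
t 13.15 tcp [ 0.6351 -0.1046  0.2428] yaw 55.1 tilt 0.01 q [-0.2   0.2   1.66 -0.    1.28 -1.16] F [ 0.53  0.89 -0.41] M [ 0.02 -0.01 -0.03] w 0.087
s 0.1755 lat mm -1.14 yaw-err -0.3 Ft -1.04 Fn -0.07
[[[0, 0, -0.064], [-0.026, -0.036, 0], 1], [[0, 0, -0.135], [-0.06, -0.071, 0], 1], [[0, 0, -0.206], [-0.098, -0.102, 0], 1], [[0, 0, -0.288], [-0.139, -0.128, 0], 1], [[0, 0, -0.355], [-0.183, -0.149, 0], 1], [[0, 0, -0.388], [-0.229, -0.167, 0], 1], [[0, 0, -0.388], [-0.276, -0.184, 0], 1], [[0, 0, -0.388], [-0.318, -0.2, 0], 1]]
```

Request:
move_arm --deltas '[[[0, 0, -0.064], [-0.026, -0.036, 0], 1], [[0, 0, -0.135], [-0.06, -0.071, 0], 1], [[0, 0, -0.206], [-0.098, -0.102, 0], 1], [[0, 0, -0.288], [-0.139, -0.128, 0], 1], [[0, 0, -0.355], [-0.183, -0.149, 0], 1], [[0, 0, -0.388], [-0.229, -0.167, 0], 1], [[0, 0, -0.388], [-0.276, -0.184, 0], 1], [[0, 0, -0.388], [-0.318, -0.2, 0], 1], [[0, 0, -0.388], [-0.318, -0.2, 0], 1]]'

```text
time: 14.28
tool_pos: [0.6032, -0.1242, 0.2428]
tcp_rot: [1.796, 2.577, 0.0]
wrist_force: [-0.6, 0.1, -0.8]
width: 0.085
```

```bash
python3 plan.py .29 .006 -1.2; python3 - <<'E'
from h import *
im,d=grab('top');save(im,'t3.png',(300,140,420,270),4.5)
E
```

```text
t 14.28 tcp [ 0.6032 -0.1242  0.2428] yaw 20.2 tilt 0.0 q [-0.24  0.15  1.72  0.    1.27 -0.6 ] F [-0.64  0.15 -0.78] M [ 0.04 -0.02 -0.04] w 0.085
s 0.2145 lat mm -1.21 yaw-err 0.0 Ft 0.55 Fn -0.36
[[[0, 0, -0.0], [-0.052, -0.019, 0], 1], [[0, 0, -0.0], [-0.108, -0.04, 0], 1], [[0, 0, -0.0], [-0.16, -0.059, 0], 1], [[0, 0, -0.0], [-0.216, -0.08, 0], 1], [[0, 0, -0.0], [-0.273, -0.101, 0], 1], [[0, 0, -0.0], [-0.324, -0.12, 0], 1], [[0, 0, -0.0], [-0.381, -0.14, 0], 1], [[0, 0, -0.0], [-0.432, -0.159, 0], 1], [[0, 0, -0.0], [-0.488, -0.18, 0], 1], [[0, 0, -0.0], [-0.545, -0.201, 0], 1], [[0, 0, -0.0], [-0.596, -0.22, 0], 1], [[0, 0, -0.0], [-0.653, -0.241, 0], 1], [[0, 0, -0.0], [-0.704, -0.26, 0], 1]]
```

View pics/t3.png

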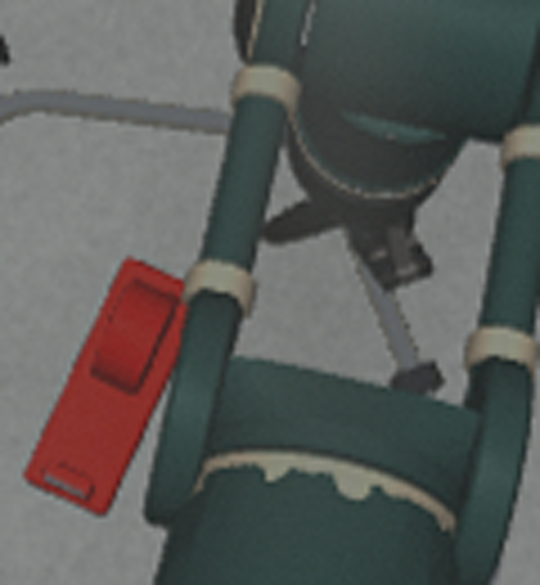

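The arm is round both corners; the divider edge shows at (300,220) and the collar at (416,378). On to just short of the collar.

Request:
move_arm --deltas '[[[0, 0, 0], [-0.052, -0.019, 0], 1], [[0, 0, 0], [-0.108, -0.04, 0], 1], [[0, 0, 0], [-0.16, -0.059, 0], 1], [[0, 0, 0], [-0.216, -0.08, 0], 1], [[0, 0, 0], [-0.273, -0.101, 0], 1], [[0, 0, 0], [-0.324, -0.12, 0], 1], [[0, 0, 0], [-0.381, -0.14, 0], 1], [[0, 0, 0], [-0.432, -0.159, 0], 1], [[0, 0, 0], [-0.488, -0.18, 0], 1], [[0, 0, 0], [-0.545, -0.201, 0], 1], [[0, 0, 0], [-0.596, -0.22, 0], 1], [[0, 0, 0], [-0.653, -0.241, 0], 1], [[0, 0, 0], [-0.704, -0.26, 0], 1], [[0, 0, 0], [-0.704, -0.26, 0], 1]]'

```text
time: 16.08
tool_pos: [0.5326, -0.1503, 0.2428]
tcp_rot: [1.798, 2.576, -0.0]
wrist_force: [0.1, 0.5, 0.2]
width: 0.088
```

```bash
python3 plan.py .300 .002 -1.2
```

```text
t 16.07 tcp [ 0.5326 -0.1503  0.2428] yaw 20.2 tilt 0.0 q [-0.32  0.03  1.85 -0.    1.26 -0.67] F [0.07 0.47 0.17] M [ 0.03  0.   -0.05] w 0.088
s 0.29 lat mm -1.15 yaw-err -0.1 Ft -0.23 Fn -0.42
[[[0, 0, 0.001], [-0.018, -0.006, 0], 1], [[0, 0, 0.001], [-0.036, -0.013, 0], 1], [[0, 0, 0.001], [-0.055, -0.02, 0], 1], [[0, 0, 0.001], [-0.074, -0.027, 0], 1], [[0, 0, 0.001], [-0.093, -0.034, 0], 1]]
```

Request:
move_arm --deltas '[[[0, 0, 0], [0, 0, -0.01], 1], [[0, 0, 0], [0, 0, -0.02], 1], [[0, 0, 0], [-0.018, -0.007, -0.02], 1], [[0, 0, 0], [-0.036, -0.013, -0.02], 1], [[0, 0, 0], [-0.055, -0.02, -0.02], 1], [[0, 0, 0], [-0.074, -0.027, -0.02], 1], [[0, 0, 0], [-0.084, -0.031, -0.02], 1], [[0, 0, 0], [-0.084, -0.031, -0.02], 1]]'

```text
time: 17.08
tool_pos: [0.5245, -0.1533, 0.2408]
tcp_rot: [1.797, 2.577, 0.0]
wrist_force: [-0.0, -0.5, -0.4]
width: 0.082
```

```bash
python3 st.py
```

```text
t 17.07 tcp [ 0.5245 -0.1533  0.2408] yaw 20.2 tilt 0.01 q [-0.33  0.01  1.87  0.    1.26 -0.68] F [-0.01 -0.53 -0.42] M [ 0.01 -0.03 -0.02] w 0.082
s 0.2985 lat mm -1.13 yaw-err -0.0 Ft 0.2 Fn 0.49
```

Request:
move_arm --deltas '[[[0, 0, 0], [-0.005, -0.002, 0], 1], [[0, 0, 0], [-0.009, -0.003, 0], 1], [[0, 0, 0], [-0.014, -0.005, 0], 1], [[0, 0, 0], [-0.019, -0.007, 0], 1], [[0, 0, 0], [-0.019, -0.007, 0], 1]]'

```text
time: 17.7
tool_pos: [0.5226, -0.1539, 0.2408]
tcp_rot: [-1.797, -2.577, 0.0]
wrist_force: [-0.1, 1.0, -1.5]
width: 0.087
```

Request:
move_arm --deltas '[[[0, 0, 0], [-0.005, -0.002, 0], 1], [[0, 0, 0], [-0.009, -0.003, 0], 1], [[0, 0, 0], [-0.009, -0.003, 0], 1]]'

```text
time: 18.08
tool_pos: [0.5218, -0.1543, 0.2408]
tcp_rot: [1.797, 2.577, 0.0]
wrist_force: [-1.0, -0.7, 0.4]
width: 0.085
```

```bash
python3 st.py
```

```text
t 18.07 tcp [ 0.5218 -0.1543  0.2408] yaw 20.2 tilt 0.01 q [-0.33  0.01  1.87  0.    1.26 -0.69] F [-0.96 -0.67  0.35] M [ 0.08 -0.02 -0.02] w 0.085
s 0.3015 lat mm -1.18 yaw-err -0.0 Ft 1.13 Fn 0.29
```

Request:
move_arm --deltas '[[[0, 0, 0], [-0.005, -0.002, 0], 1], [[0, 0, 0], [-0.009, -0.003, 0], 1], [[0, 0, 0], [-0.009, -0.003, 0], 1]]'

```text
time: 18.45
tool_pos: [0.5216, -0.1544, 0.241]
tcp_rot: [1.797, 2.576, 0.002]
wrist_force: [3.1, 2.4, -0.9]
width: 0.082
```

```bash
python3 st.py
```

```text
t 18.45 tcp [ 0.5216 -0.1544  0.241 ] yaw 20.2 tilt 0.09 q [-0.33  0.01  1.87  0.    1.26 -0.69] F [ 3.11  2.4  -0.9 ] M [ 0.28 -0.72  0.04] w 0.082
s 0.3015 lat mm -1.18 yaw-err -0.0 Ft -3.75 Fn -1.18
```

Request:
move_arm --deltas '[[[0, 0, 0], [-0.005, -0.002, 0], 1], [[0, 0, 0], [-0.005, -0.002, 0], 1]]'

```text
time: 18.7
tool_pos: [0.5215, -0.1544, 0.241]
tcp_rot: [1.796, 2.575, 0.003]
wrist_force: [5.3, 2.5, -1.7]
width: 0.085
```

```bash
python3 st.py
```

```text
t 18.7 tcp [ 0.5215 -0.1544  0.241 ] yaw 20.2 tilt 0.15 q [-0.33  0.01  1.87  0.    1.26 -0.69] F [ 5.32  2.5  -1.69] M [ 0.49 -1.01  0.03] w 0.085
s 0.302 lat mm -1.2 yaw-err -0.0 Ft -5.86 Fn -0.51
```

Firm contact of about 5.9 N where expected. Hold, ease off, and release slowly.

Request:
move_arm --deltas '[[[0, 0, 0], [0, 0, 0], 1], [[0, 0, 0], [0, 0, 0], 1], [[0, 0, 0], [0, 0, 0], 1], [[0, 0, 0], [0.004, 0.001, 0], 1], [[0, 0, 0], [0.008, 0.003, 0], 1], [[0, 0, 0], [0.008, 0.003, 0], 1]]'

```text
time: 19.45
tool_pos: [0.5215, -0.1544, 0.2409]
tcp_rot: [1.797, 2.576, 0.001]
wrist_force: [4.3, 1.8, -1.0]
width: 0.092
```

```bash
python3 st.py
```

```text
t 19.45 tcp [ 0.5215 -0.1544  0.2409] yaw 20.2 tilt 0.04 q [-0.33  0.01  1.87  0.    1.26 -0.69] F [ 4.25  1.81 -0.97] M [ 0.43 -0.88  0.07] w 0.092
s 0.3015 lat mm -1.19 yaw-err -0.0 Ft -4.62 Fn -0.22
```

Request:
move_arm --deltas '[[[0, 0, 0], [0, 0, 0], 0.85], [[0, 0, 0], [0, 0, 0], 0.8], [[0, 0, 0], [0, 0, 0], 0.7], [[0, 0, 0], [0, 0, 0], 0.6], [[0, 0, 0], [0, 0, 0], 0.5], [[0, 0, 0], [0, 0, 0], 0.4], [[0, 0, 0], [0, 0, 0], 0.2], [[0, 0, 0], [0, 0, 0], 0], [[0, 0, 0], [0, 0, 0], 0], [[0, 0, 0], [0, 0, 0], 0]]'

```text
time: 20.7
tool_pos: [0.5212, -0.1544, 0.2408]
tcp_rot: [-1.797, -2.577, 0.0]
wrist_force: [0.7, 0.6, 0.4]
width: 0.504
```

Request:
move_arm --deltas '[[[0, 0, 0], [0, 0, 0.1], 0], [[0, 0, 0], [0, 0, 0.3], 0], [[0, 0, 0], [0, 0, 0.6], 0], [[0, 0, 0], [0, 0, 0.9], 0], [[0, 0, 0], [0, 0, 0.9], 0]]'

```text
time: 21.32
tool_pos: [0.5232, -0.1551, 0.336]
tcp_rot: [1.793, 2.57, 0.004]
wrist_force: [0.1, 0.3, 0.0]
width: 0.5
```

```bash
python3 - <<'E'
from st import *
st()
im,d=grab('scene');save(im,'s4.png',(170,120,320,270),4)
E
```

```text
t 21.32 tcp [ 0.5232 -0.1551  0.336 ] yaw 20.2 tilt 0.48 q [-0.33 -0.04  1.75  0.    1.42 -0.69] F [0.08 0.3  0.03] M [ 0.01  0.   -0.01] w 0.5
s 0.3005 lat mm 0.13 yaw-err -0.0 Ft -0.18 Fn -0.25
```

View pics/s4.png

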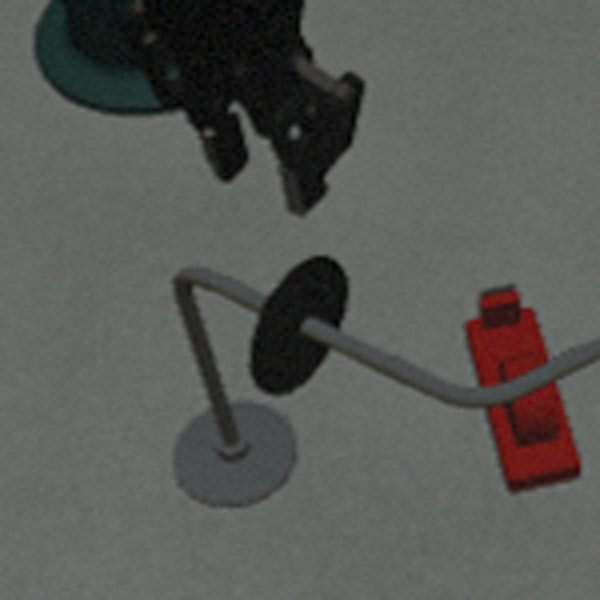

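The divider hangs released at (300,325), hiding the collar behind it. I'll clear the arm and check the gap from above.

Request:
move_arm --deltas '[[[0, 0, 0], [0, -0.4, 0.3], 0], [[0, 0, 0], [0, -0.8, 0.3], 0], [[0, 0, 0], [0, -1, 0.3], 0]]'

```text
time: 21.75
tool_pos: [0.5207, -0.2558, 0.3599]
tcp_rot: [-1.798, -2.574, 0.0]
wrist_force: [0.0, -0.2, -0.6]
width: 0.5
```

Request:
move_arm --deltas '[[[0, 0, 0], [0, -0.4, 0], 0], [[0, 0, 0], [0, -0.8, 0], 0], [[0, 0, 0], [0, -1, 0], 0]]'

```text
time: 22.12
tool_pos: [0.5206, -0.3554, 0.3591]
tcp_rot: [-1.797, -2.573, -0.001]
wrist_force: [0.1, 0.5, 0.2]
width: 0.5
```

Request:
move_arm --deltas '[[[0, 0, 0], [0, -0.4, 0], 0], [[0, 0, 0], [0, -0.8, 0], 0], [[0, 0, 0], [0, -1, 0], 0], [[0, 0, 0], [0, -1, 0], 0]]'

```text
time: 22.62
tool_pos: [0.521, -0.4546, 0.3597]
tcp_rot: [-1.798, -2.574, -0.001]
wrist_force: [-0.7, -0.5, -0.2]
width: 0.502
```

```bash
python3 - <<'E'
from st import *
st()
im,d=grab('top');save(np.clip(im.astype(int)*2,0,255).astype('uint8'),'t5.png',(360,190,420,255),9)
E
```

```text
t 22.62 tcp [ 0.521  -0.4546  0.3597] yaw 20.1 tilt 0.13 q [-0.75  0.25  1.39  0.    1.5  -1.11] F [-0.65 -0.49 -0.15] M [ 0.02 -0.04  0.  ] w 0.502
s 0.386 lat mm 280.31 yaw-err -0.1 Ft 0.78 Fn 0.24
```

View pics/t5.png

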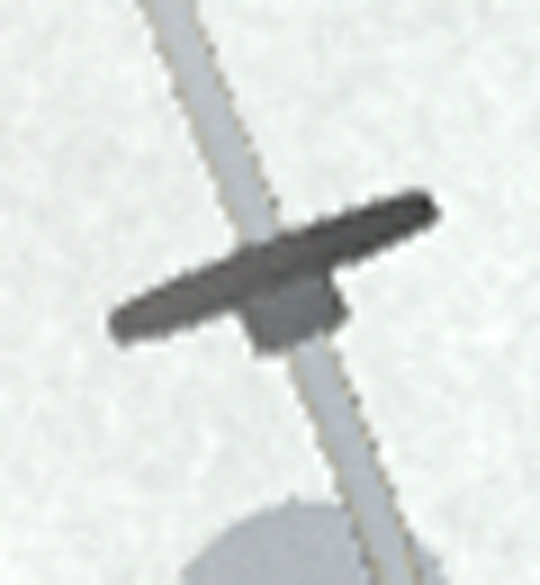

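```bash
python3 - <<'E'
from st import *
s,X,hd=rail(np.load('p.npy'))
for (u,v),z in (((275,265.5),.2175),((299,329),.233),((302,350),.225)):
    P=px2w('top',360+u/9-.5,190+v/9-.5,z=z)[:2];i=cKDTree(X).query(P);print(s[i[1]],i[0])
S=status.read_state();print(S['time'],abs(S['joint_vel']).max())
print(order.finish_job())
E
```

```text
0.3010000000000004 0.0009821863747533576
0.31950000000000045 0.0017683516637671038
0.32450000000000045 0.0019020104062559711
22.675 0.018918210033217885
the job is handed in; nothing more can be done
None
```

The divider is round both corners, pressed against the collar, and released there. The job was handed in at about 22.7 s of the 72 s allowed, and the tool reported no verdict.

- **Slide:** I fitted the rail's centreline from the top camera to within about 1 mm. I gripped the larger disc, the one threaded on the rail, lifted it to the middle of its play and followed the line. At every stop along the slide the wrist force stayed below about 1.5 N.
- **Pressing home:** Contact came where the fit predicted. It reached about 5.9 N and was held for more than 0.3 s. I released while about 4.6 N was still showing. I had meant to ease off further, but the force hardly dropped.
- **Last checks:** The close-up from above shows the divider hanging against the collar with no visible gap. Its measured centre is at 0.301 m along the fitted line, against about 0.3025 m for fully flush. That agrees within the roughly 2 mm measuring error.
- **Not checked:** I did not measure the tape dispenser, spray bottle or tag gun again at the end. No wrist-force reading suggested contact with any of them. The arm stands well clear.

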